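# Sweep the cheese rounds into the collecting frame

### The arm

A 6-joint arm with a two-finger parallel gripper is mounted at the origin on the work surface. World frame = base frame: x ahead of the robot, y to its left, z up, the work surface at z = 0. Lengths are in mm, angles in rad, forces in N, time in s.
With the tool pointing down it reaches from about 400 to 925 mm from the base axis. Payload 12.5 kg.
Tool frame: the origin (TCP) lies midway between the tips of the shut fingers; the grasp point (between the pads) lies 19 mm behind it; z points along the fingers, y is the line along which they close (so a half turn about z gives the same grasp; the last joint's range is limited). The gripper opens to 95 mm and grips with 3 to 60 N. Pads are 20 mm wide; open, the fingers measure 119 mm over their backs; the gripper's body (75 mm by 180 mm) begins 59 mm behind the grasp point.
Start: joints at [-0.106, 0.491, 1.559, -0, 1.092, -0.106], TCP at [625.017, 0.021, 214.661] pointing down, gripper open.
Joint ranges: [-3.1, 3.1], [-0.84, 2.19], [0.05, 2.79], [-1.13, 4.28], [0.06, 2.93], [-2.69, 2.69]. Speed limits (rad/s): [2.22, 2.22, 2.79, 3.14, 3.14, 3.14].

### API

Orientations are given as [roll, pitch, yaw] about the fixed x, y, z axes, in that order (R = Rz(yaw) Ry(pitch) Rx(roll)).
In Python, from cell import state, read_camera, camera_info, env gives the robot as it stands.
- The arm moves only by the tool move_arm, never from a script. Its argument "commands" is a list of rows, each a list of 3 entries, a list of its own where there are three numbers: the shift along the world's x, y, z in cm, then the turn, a rotation vector about the world's x, y, z in degrees, then the opening, from 0 (shut) to 1 (fully open). A call has 1 to 10 rows; each row shifts and turns the commanded pose from where the row before left it; what a row does not reach is not made up. A row lasts 1/10 s, in which the tool goes at most 50 mm and 8.59 degrees, less where a joint would pass 70% of its speed; a pose out of reach is approached as far as the arm can. A call with a gripper value outside its range is refused whole. The fingers move at their own pace and stop on an object; the grip force is fixed at half the most. Time passes only in rows, so rows that do not move let the fingers close. It gives the time, the measured TCP pose, the force, the opening and the grip force at its end, in the units of the state.
- state(): the state, without advancing time (a new reading comes with each control period).
- read_camera(name): name is "scene" or "side" or "wrist"; returns the picture (400x640x3 uint8, blue, green, red); there is no depth.
- camera_info(name): a dict with "K" (3x3 intrinsics, pixels), "k1" (the pictures are not rectified: a ray, as slopes to the right and down, at radius r is drawn at 1 + k1 r^2 times it, then the intrinsics apply), "cam_to_world" (4x4, takes a point from camera to world coordinates). Camera axes: x right, y down, z forward; pixel columns grow to the right and rows downward; lengths in mm; the calibration is good to about 2 mm. A picture is of the moment at which its call begins: read the wrist's pose just before it. camera_info takes no time and is no camera call; for the wrist camera it gives the pose at the moment of the call.
- env.job_done(): hands the job in; it is judged then, once.
The state is a dict: "t": time; "joints": joint angles; "qvel": joint speeds; "tau": joint torques, N m; "eef_pos": TCP position; "tcp_rot": TCP orientation; "ft_force": force on the tool from outside, world axes, zero at the start; "moment": the same for the moment, N m; "opening": opening from 0.0 (shut) to 1.0 (fully open); "grip_force": force on a finger pad.
Only numpy, scipy, OpenCV 4.12 (cv2) and the standard library are available. Lean on these libraries where they do the work, as an engineer would, in place of code of your own. Each camera call takes 0.05 s, during which the arm holds its last target. There are 200 camera calls.

### The job

Gently push the three cream-white cheese rounds along the table with your fingertips, through the open mouth of the steel collecting frame with the blue floor, until all three lie flat and wholly inside it. Never pinch, lift or tip a round: they are only to be slid. Leave the dark ash-coated round and everything else on the table where they stand.

Things in the scene. Friction and masses are not known exactly. Their poses are not given: they have to be found in the camera images.
- frame: Fixed three-sided steel frame with a blue floor level with the table. Inside 230 mm wide (x) and 110 deep (y); walls 8 mm thick, 30 high; front open. From each front corner a 50 mm guide wing, as high, flares forward and outward by 0.55 rad. Origin: on the table, middle of the mouth line. +y points inward to the back wall (y = 110 mm), side walls at x = +-115 mm, z up.
- round_a: Cream-white small firm cheese, a flat disc 56 mm in diameter and 26 mm tall, about 80 g, edges rounded by 3 mm, lying loose on the metal table; slides when pushed. Origin: centre of its underside (at table height 0); z is up while it lies flat. One of three alike.
- round_b: Cream-white small firm cheese, a flat disc 56 mm in diameter and 26 mm tall, about 80 g, edges rounded by 3 mm, lying loose on the metal table; slides when pushed. Origin: centre of its underside (at table height 0); z is up while it lies flat. One of three alike.
- round_c: Cream-white small firm cheese, a flat disc 56 mm in diameter and 26 mm tall, about 80 g, edges rounded by 3 mm, lying loose on the metal table; slides when pushed. Origin: centre of its underside (at table height 0); z is up while it lies flat. One of three alike.
- ash_round: Dark grey ash-coated cheese round, same size as the white ones (56 mm diameter, 26 mm tall, loose); a bystander that stays outside. Origin: centre of its underside.
- stamp: Turned wooden hand stamp standing upright, 44 mm diameter foot, 54 mm tall, loose; a bystander. Origin: centre of its underside.
- cup: Small open steel cup, 60 mm rim diameter, 55 mm tall, loose; a bystander. Origin: centre of its underside.
- spatula: Spatula with blue handle lying on the table behind the frame, loose; a bystander. Origin: on its long axis, on its underside; its x runs from handle to blade.
There are look-alikes about, which are no part of the job. Leave any pink look-alike of the round_a alone. What is shaped like the round_c but brown is not meant.

How it is judged (in metres and radians):
At the end, for the whole second after the job is handed in: All three white rounds lie flat on the floor inside the frame (tilt under 0.15 rad, underside within 6 mm of the table) and at rest, each wholly behind the mouth line and between the walls, to about 3 mm (centre 25 to 88 mm inside the mouth and within 90 mm of the middle) (y of round_a in the frame of frame between 0.025 and 0.088 m and x of round_a in the frame of frame between -0.09 and 0.09 m and height (world z) of each of round_a, round_b, round_c below 0.006 m and angle between each of round_a, round_b, round_c's own z axis and vertical below 0.15 rad and linear speed of each of round_a, round_b, round_c below 0.02 m/s and y of round_b in the frame of frame between 0.025 and 0.088 m and x of round_b in the frame of frame between -0.09 and 0.09 m and y of round_c in the frame of frame between 0.025 and 0.088 m and x of round_c in the frame of frame between -0.09 and 0.09 m); the robot touches nothing.
It fails at once if a white round was lifted: its underside came more than 15 mm above the table (height (world z) of any of round_a, round_b, round_c above 0.015 m).
It fails at once if a white round was tipped by more than 0.5 rad (angle between any of round_a, round_b, round_c's own z axis and vertical above 0.5 rad).
It fails at once if a white round was pinched or pressed by the fingers with more than 25 N (contact force between the fingers and round_a above 25 N or contact force between the fingers and round_b above 25 N or contact force between the fingers and round_c above 25 N).
It fails at once if the ash-coated round or another loose thing was moved by more than 20 mm (distance of any of ash_round, stamp, cup, spatula from where it was at the start of the episode above 0.02 m).
It also fails if it takes over 72 s, if anything falls off the work surface, if the arm or the gripper's body presses on something with over 40 N, if the wrist force passes 120 N, or if a joint passes its speed limit or range.

## Working session

There is one attempt and no reset: what is moved stays moved. The work goes in short steps, Python scripts to look and compute and a tool call to move; the robot and the scene stay as the last step left them, time stands still between calls to the robot, and variables do not carry over. Pictures are saved under pics/ and viewed, at most 10 in all, crops included, and the job is handed in when it is done.

Besides the shell and the picture viewer there is one more tool, called after "Call:" by a JSON object that holds its "method" and its "body". move_arm: Moves the arm, as the interface text tells. Its arguments: {"type":"object","properties":{"commands":{"type":"array"}},"required":["commands"]}

```bash
mkdir -p pics; ls
python3 - <<'E'
from cell import *
import cv2,numpy as np
np.set_printoptions(suppress=True,precision=3)
for n in("scene","side"):
    cv2.imwrite(f"pics/{n}0.png",read_camera(n)); c=camera_info(n); print(n,c["K"],c["k1"],c["cam_to_world"])
s=state();print(s["t"],s["eef_pos"],s["tcp_rot"],s["opening"])
E
```

```text
pics
scene [[476.105   0.    323.008]
 [  0.    476.105 202.474]
 [  0.      0.      1.   ]] -0.06683450040058302 [[   0.234    0.674   -0.701 1453.356]
 [   0.972   -0.169    0.162 -132.327]
 [  -0.009   -0.72    -0.694  950.733]
 [   0.       0.       0.       1.   ]]
side [[404.89    0.    318.568]
 [  0.    404.89  196.899]
 [  0.      0.      1.   ]] 0.021632378199158468 [[   0.999   -0.03     0.036  480.917]
 [  -0.047   -0.678    0.734 -738.313]
 [   0.003   -0.735   -0.678  801.081]
 [   0.       0.       0.       1.   ]]
0.1 [624.805   0.06  214.119] [-3.141 -0.     1.571] 1.0014098488589565
```

View pics/scene0.png

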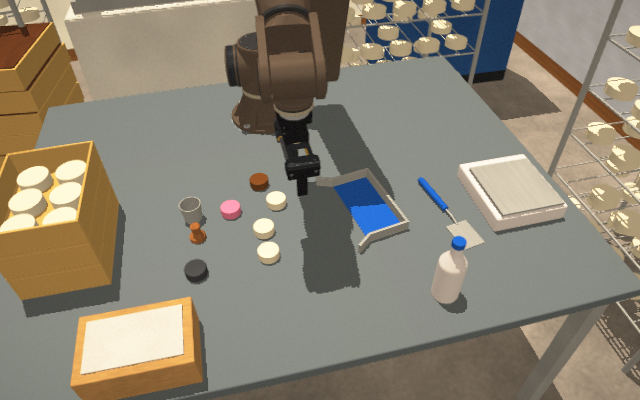

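View pics/side0.png

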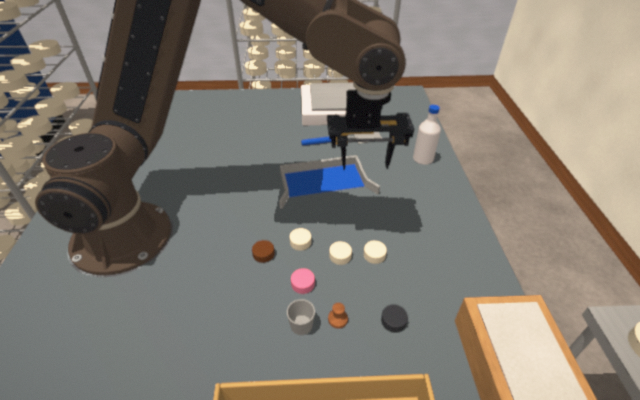

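Scene picture: the white rounds are at (276,201), (264,229) and (268,253). The look-alikes are brown at (259,182) and pink at (230,210), and the ash round is at (196,270). Only the three cream ones fit the description. The frame is at about (365,205), with its mouth facing the rounds. Next I'll measure and confirm in one enlarged crop.

```bash
cat > h.py <<'E'
import cv2,numpy as np
from cell import *
np.set_printoptions(suppress=True,precision=1)
def px2w(ci,p,z):
    K=ci["K"];T=np.array(ci["cam_to_world"]);K=np.array(K)
    d=(np.array(p,float)-[K[0,2],K[1,2]])/[K[0,0],K[1,1]]
    u=d.copy()
    for _ in range(20): u=d/(1+ci["k1"]*(u@u))
    r=T[:3,:3]@[u[0],u[1],1]; o=T[:3,3]
    return (o+r*(z-o[2])/r[2])[:2]
def w2px(ci,P):
    T=np.linalg.inv(np.array(ci["cam_to_world"]));K=np.array(ci["K"])
    c=T[:3,:3]@np.array(P,float)+T[:3,3];u=c[:2]/c[2];u=u*(1+ci["k1"]*(u@u))
    return u*[K[0,0],K[1,1]]+[K[0,2],K[1,2]]
def blobs(mask,ci,z=13,amin=80,amax=3000):
    n,l,s,c=cv2.connectedComponentsWithStats(mask.astype(np.uint8))
    return [(c[i],s[i,4],px2w(ci,c[i],z)) for i in range(1,n) if amin<s[i,4]<amax]
def masks(im):
    h=cv2.cvtColor(im,cv2.COLOR_BGR2HSV).astype(int);H,S,V=h[...,0],h[...,1],h[...,2]
    return dict(white=(V>140)&(S>25)&(S<130)&(H>10)&(H<35),blue=(H>100)&(H<125)&(S>180)&(V>60),
      brown=(H<14)&(S>120)&(V>40),pink=(H>160)&(S>80)&(V>80),dark=(V<45))
E
python3 - <<'E'
from h import *
for n in("scene","side"):
    im=cv2.imread(f"pics/{n}0.png");ci=camera_info(n)
    for k,m in masks(im).items():
        for c,a,w in blobs(m,ci,0 if k=="blue" else 13):
            if 350<w[0]<1000 and -450<w[1]<350: print(n,k,c,a,w)
    m=masks(im)["blue"].astype(np.uint8)
    n_,l,s,_=cv2.connectedComponentsWithStats(m);i=1+np.argmax(s[1:,4])
    q=cv2.approxPolyDP(cv2.findContours((l==i).astype(np.uint8),0,2)[0][0],3,True)[:,0]
    for p in q: print(" floor",p,px2w(ci,p,0))
a=cv2.imread("pics/scene0.png")[160:290,170:420];cv2.imwrite("pics/crop.png",cv2.resize(a,None,fx=3.2,fy=3.2,interpolation=2))
b=cv2.imread("pics/side0.png")[140:340,240:420];cv2.imwrite("pics/crop2.png",cv2.resize(b,None,fx=3,fy=3,interpolation=2))
E
```

```text
scene white [275.6 200. ] 337 [463.6 -42.5]
scene white [386.9 221.4] 226 [620.7 238.1]
scene white [263.3 228. ] 381 [563.4 -92.6]
scene white [267.9 251.9] 428 [649.8 -93.5]
scene white [448.9 275.8] 1452 [833.1 325.5]
scene blue [365.6 205. ] 1846 [533.1 205.1]
scene brown [258.5 181.2] 265 [370.7 -78.7]
scene brown [196.5 233.4] 254 [ 539.9 -270. ]
scene pink [230.3 209.1] 328 [ 468.9 -172.4]
 floor [334 187] [436.7 136.8]
 floor [365 234] [639.4 170.6]
 floor [398 221] [615.3 273.4]
 floor [365 178] [420.1 238.3]
side white [299.6 238.2] 423 [466.9 -40.7]
side white [339.8 252.2] 457 [566.5 -91.4]
side white [374.3 251.3] 464 [653.1 -92.5]
side white [302.4 319. ] 150 [ 469.9 -272.5]
side white [321.1 379.6] 393 [ 503.8 -402.9]
side blue [323.2 180. ] 1527 [541.5 203.5]
side brown [262.9 250.9] 371 [374.5 -78.7]
side brown [337.6 315.9] 346 [ 546.6 -268.4]
side pink [302.5 280.5] 499 [ 471.9 -172.4]
 floor [362 184] [657.7 180. ]
 floor [353 165] [640.6 273.3]
 floor [286 175] [427.8 232.6]
 floor [290 195] [440.6 140.2]
```

View pics/crop.png

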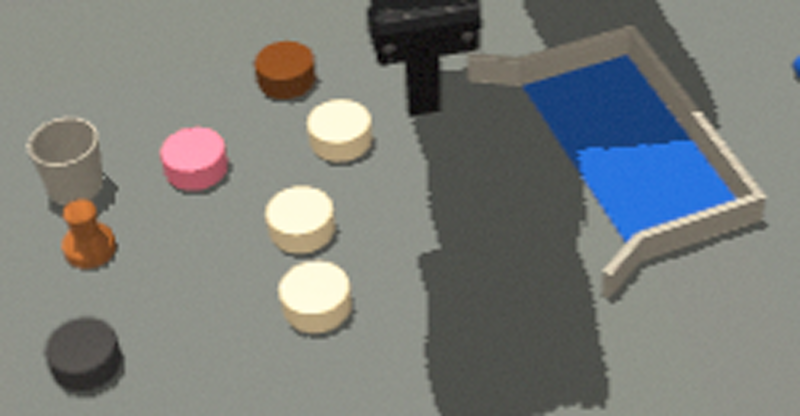

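View pics/crop2.png

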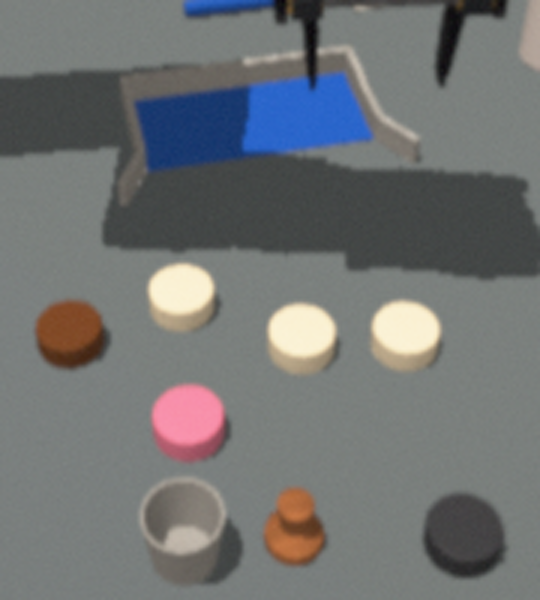

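The crops confirm it: three cream discs, with brown, pink and ash clearly different, and the frame's mouth faces -y.

| Item | World position (mm) |
|---|---|
| A | (465,-42) |
| B | (565,-92) |
| C | (651,-93) |
| Mouth middle | (551,153), yaw 0.17 |

The tool's closing line is already along x, so a 30 mm finger gap cradles a disc that is pushed along +y. I'll start with C and come down behind it.

Call:
{"method": "move_arm", "body": {"commands": [[[1.3,-4,0],[0,0,0],0.32],[[1.3,-4,0],[0,0,0],0.32],[[0,-4,0],[0,0,0],0.32],[[0,-3.5,-3],[0,0,0],0.32],[[0,0,-4],[0,0,0],0.32],[[0,0,-4],[0,0,0],0.32],[[0,0,-4],[0,0,0],0.32],[[0,0,-3],[0,0,0],0.32],[[0,0,-2],[0,0,0],0.32],[[0,0,0],[0,0,0],0.32]]}}

```text
t: 1.1
eef_pos: [649.4, -154.5, 11.5]
tcp_rot: [-3.136, -0.002, 1.571]
ft_force: [-0.0, 0.3, -0.4]
opening: 0.328
grip_force: 0.0
```

Run:
```python
from h import *
s=state();print(s["t"],s["eef_pos"],s["opening"],s["ft_force"])
im=read_camera("side");ci=camera_info("side")
for c,a,w in blobs(masks(im)["white"],ci): print(c,a,w)
cv2.imwrite("pics/c1.png",cv2.resize(im[150:350,220:460],None,fx=3,fy=3,interpolation=2))
```

```text
1.1 [ 649.4 -154.5   11.5] 0.3275572352597713 [-0.   0.3 -0.4]
[12.1  7.4] 390 [-1117.5  1752.1]
[317.1  12.1] 315 [ 586.9 1644.7]
[26.7 67.9] 1646 [-685.9  981.6]
[255.5  77.5] 353 [293.2 863.7]
[105.9  98. ] 140 [-269.   711.7]
[ 80.8 126.3] 303 [-289.5  513.9]
[ 33.4 181.5] 238 [-314.7  218.4]
[  2.9 191.9] 175 [-378.4  175. ]
[ 10.6 227.1] 958 [-287.8   33.4]
[299.7 238.5] 429 [467.1 -41.7]
[336.5 253.8] 277 [558.  -96.3]
[303.9 314.3] 305 [ 473.5 -261.3]
[317.  379.9] 578 [ 495.8 -403.2]
```

View pics/c1.png

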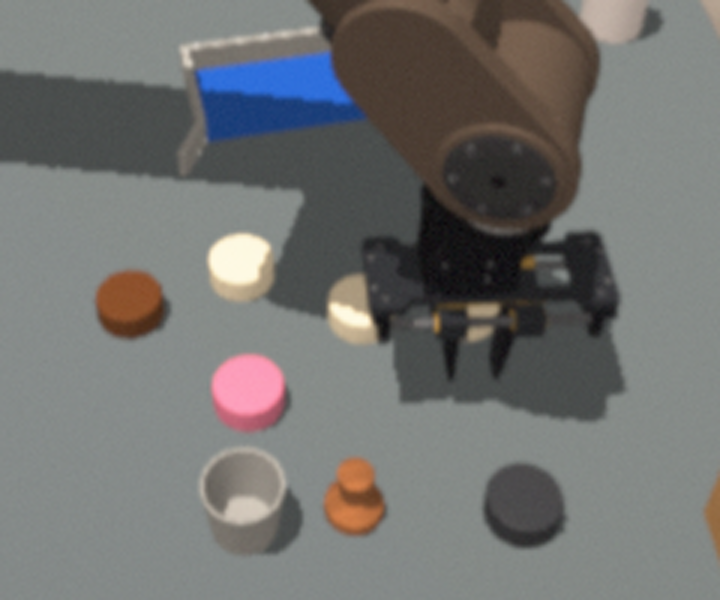

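The fingers are behind C, clear of everything. I'll lower slightly and push.

Call:
{"method": "move_arm", "body": {"commands": [[[0,1,-0.3],[0,0,0],0.32],[[0,0.6,0],[0,0,0],0.32],[[0,0.6,0],[0,0,0],0.32],[[0,0.8,0],[0,0,0],0.32],[[-0.1,1.2,0],[0,0,0],0.32],[[-0.2,1.2,0],[0,0,0],0.32],[[-0.2,1.2,0],[0,0,0],0.32],[[-0.2,1.2,0],[0,0,0],0.32],[[-0.2,1.2,0],[0,0,0],0.32],[[-0.2,1.2,0],[0,0,0],0.32]]}}

```text
t: 2.15
eef_pos: [639.8, -51.9, 11.7]
tcp_rot: [3.141, 0.0, 1.571]
ft_force: [-0.4, 0.1, 0.9]
opening: 0.321
grip_force: 0.5
```

Call:
{"method": "move_arm", "body": {"commands": [[[-0.2,1.3,0],[0,0,0],0.32],[[-0.2,1.3,0],[0,0,0],0.32],[[-0.2,1.3,0],[0,0,0],0.32],[[-0.2,1.3,0],[0,0,0],0.32],[[-0.2,1.3,0],[0,0,0],0.32],[[-0.2,1.3,0],[0,0,0],0.32],[[-0.2,1.3,0],[0,0,0],0.32],[[-0.2,1.3,0],[0,0,0],0.32],[[-0.2,1.2,0],[0,0,0],0.32],[[-0.2,0.8,0],[0,0,0],0.32]]}}

```text
t: 3.15
eef_pos: [619.8, 72.3, 11.6]
tcp_rot: [3.142, -0.0, 1.571]
ft_force: [0.2, -0.8, 0.9]
opening: 0.32
grip_force: 0.4
```

Run:
```python
from h import *
s=state();print(s["t"],s["eef_pos"],s["opening"],s["ft_force"])
for n in("scene","side"):
    im=read_camera(n);ci=camera_info(n)
    for c,a,w in blobs(masks(im)["white"],ci,13,40):
        if 400<w[0]<800 and -200<w[1]<350:print(n,c,a,w)
    u=w2px(ci,[610,110,13]).astype(int);x,y=max(u[0]-120,0),max(u[1]-90,0)
    cv2.imwrite(f"pics/p_{n}.png",im[y:y+200,x:x+260])
a=[cv2.resize(cv2.imread(f"pics/p_{n}.png"),(390,300)) for n in("scene","side")]
cv2.imwrite("pics/p1.png",np.hstack(a))
```

```text
3.15 [619.8  72.3  11.6] 0.3200146739375978 [ 0.2 -0.8  0.9]
scene [275.7 200.1] 339 [463.9 -42.2]
scene [392.8 223.6] 117 [632.6 250.7]
scene [263.4 228. ] 368 [563.4 -92.5]
scene [341.3 236.2] 87 [642.7 103.4]
side [283.9 190.3] 44 [423.5 147.2]
side [354.5 198.7] 133 [625.2 102.4]
side [299.7 238.3] 426 [467.  -40.9]
side [339.8 252.2] 459 [566.5 -91.4]
```

View pics/p1.png

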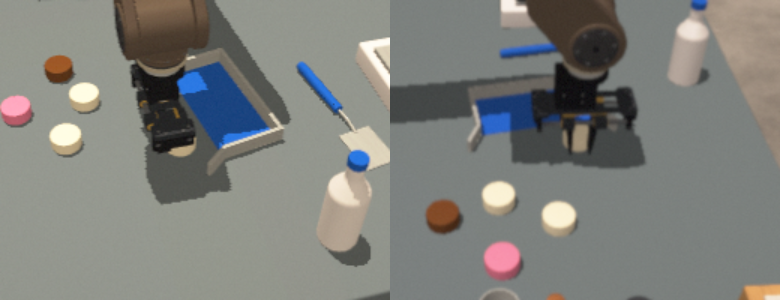

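C sits in the cradle about 32 mm ahead of the TCP, at roughly (620,104). Continuing into the frame, slowing at the end, then backing off.

Call:
{"method": "move_arm", "body": {"commands": [[[-0.2,1.2,0],[0,0,0],0.32],[[-0.2,1.3,0],[0,0,0],0.32],[[-0.2,1.3,0],[0,0,0],0.32],[[-0.2,1.3,0],[0,0,0],0.32],[[-0.2,1.3,0],[0,0,0],0.32],[[-0.2,1.3,0],[0,0,0],0.32],[[-0.2,1.2,0],[0,0,0],0.32],[[-0.1,1.0,0],[0,0,0],0.32],[[-0.1,0.8,0],[0,0,0],0.32],[[0,0.5,0],[0,0,0],0.32]]}}

```text
t: 4.25
eef_pos: [603.9, 183.8, 11.7]
tcp_rot: [3.142, 0.0, 1.571]
ft_force: [0.4, -1.0, -0.4]
opening: 0.318
grip_force: 0.2
```

Call:
{"method": "move_arm", "body": {"commands": [[[0,0,0],[0,0,0],0.32],[[0,-1,0],[0,0,0],0.32],[[0,-3,0],[0,0,0],0.32],[[0,-4,2],[0,0,0],0.32],[[0,-4,4],[0,0,0],0.32],[[-0.8,-4,2],[0,0,0],0.32],[[-1,-4,0],[0,0,0],0.32],[[-1,-4.5,0],[0,0,0],0.32],[[-1,-4.5,0],[0,0,0],0.32],[[-0.4,-4,0],[0,0,0],0.32]]}}

```text
t: 5.25
eef_pos: [560.6, -145.4, 87.2]
tcp_rot: [-3.142, 0.0, 1.569]
ft_force: [0.4, -0.2, 0.2]
opening: 0.322
grip_force: 0.0
```

```bash
cat > look.py <<'E'
from h import *
def look():
    s=state();print(s["t"],s["eef_pos"],s["ft_force"])
    for n in("scene","side"):
        im=read_camera(n);ci=camera_info(n)
        for c,a,w in blobs(masks(im)["white"],ci,13,60):
            d=w-[551,152.8];f=[d@[.9856,.1692],d@[-.1692,.9856]]
            if 400<w[0]<800 and -200<w[1]<350:print(n,c,a,w,"frame",np.array(f))
look()
E
python3 look.py
```

```text
5.25 [ 560.6 -145.4   87.2] [ 0.4 -0.2  0.2]
scene [381.4 212. ] 492 [583. 235.] frame [45.4 75.7]
scene [275.5 200.2] 331 [464.3 -43.1] frame [-118.6 -178.4]
scene [263.3 228.3] 363 [564.4 -92.8] frame [ -28.3 -244.3]
side [298.4 240.5] 297 [463.7 -48.5] frame [-120.1 -183.6]
side [340.2 253.6] 299 [567.1 -95.9] frame [ -26.2 -247.9]
```

C's blob is merged with the frame wall; I'll check it once the view is clear. Now B.

Call:
{"method": "move_arm", "body": {"commands": [[[0.3,-0.8,0],[0,0,0],0.32],[[0,0,-3],[0,0,0],0.32],[[0,0,-3],[0,0,0],0.32],[[0,0,-1.6],[0,0,0],0.32],[[0,0.6,0],[0,0,0],0.32],[[0,0.6,0],[0,0,0],0.32],[[0,0.7,0],[0,0,0],0.32],[[0,0.8,0],[0,0,0],0.32],[[0,1.2,0],[0,0,0],0.32],[[-0.1,1.3,0],[0,0,0],0.32]]}}

```text
t: 6.35
eef_pos: [564.2, -97.4, 11.5]
tcp_rot: [3.141, 0.0, 1.571]
ft_force: [-0.1, -1.8, -0.2]
opening: 0.322
grip_force: 0.4
```

Call:
{"method": "move_arm", "body": {"commands": [[[-0.1,1.3,0],[0,0,0],0.32],[[-0.1,1.3,0],[0,0,0],0.32],[[-0.1,1.3,0],[0,0,0],0.32],[[-0.1,1.3,0],[0,0,0],0.32],[[-0.1,1.3,0],[0,0,0],0.32],[[-0.1,1.3,0],[0,0,0],0.32],[[-0.1,1.3,0],[0,0,0],0.32],[[-0.1,1.3,0],[0,0,0],0.32],[[-0.1,1.3,0],[0,0,0],0.32],[[-0.1,1.3,0],[0,0,0],0.32]]}}

```text
t: 7.35
eef_pos: [553.9, 32.7, 11.0]
tcp_rot: [3.142, 0.0, 1.571]
ft_force: [0.1, -0.8, 0.6]
opening: 0.32
grip_force: 0.4
```

```bash
python3 look.py
```

```text
7.35 [553.9  32.7  11. ] [ 0.1 -0.8  0.6]
scene [276.2 201.8] 199 [471.1 -42.1] frame [-111.7 -178.6]
scene [380.7 221.9] 447 [618.3 221. ] frame [77.9 55.8]
scene [322.3 219.5] 123 [571.   68.9] frame [  5.6 -86. ]
side [347.7 172.9] 75 [617.5 218.6] frame [76.6 53.6]
side [331.6 209.4] 147 [556.8  61.6] frame [ -9.7 -90.8]
side [299.6 238.3] 427 [466.9 -41. ] frame [-115.7 -176.8]
```

Call:
{"method": "move_arm", "body": {"commands": [[[-0.1,1.3,0],[0,0,0],0.32],[[-0.1,1.3,0],[0,0,0],0.32],[[-0.1,1.4,0],[0,0,0],0.32],[[-0.1,1.4,0],[0,0,0],0.32],[[-0.1,1.4,0],[0,0,0],0.32],[[-0.1,1.4,0],[0,0,0],0.32],[[-0.2,1.4,0],[0,0,0],0.32],[[-0.2,1.3,0],[0,0,0],0.32],[[-0.1,1.2,0],[0,0,0],0.32],[[-0.1,1.0,0],[0,0,0],0.32]]}}

```text
t: 8.45
eef_pos: [541.9, 163.8, 11.0]
tcp_rot: [3.141, -0.0, 1.571]
ft_force: [0.5, -0.5, 0.5]
opening: 0.32
grip_force: 0.1
```

Call:
{"method": "move_arm", "body": {"commands": [[[0,0.7,0],[0,0,0],0.32],[[0,0.3,0],[0,0,0],0.32],[[0,-1,0],[0,0,0],0.32],[[0,-3,0],[0,0,0],0.32],[[0,-4,3],[0,0,0],0.32],[[-1,-4,3],[0,0,0],0.32],[[-2,-4,2],[0,0,0],0.32],[[-2,-4,0],[0,0,0],0.32],[[-2,-4.3,0],[0,0,0],0.32],[[-0.5,-4.3,0],[0,0,0],0.32]]}}

```text
t: 9.45
eef_pos: [464.8, -114.6, 90.8]
tcp_rot: [-3.141, -0.0, 1.57]
ft_force: [0.4, -0.7, 0.3]
opening: 0.321
grip_force: 0.0
```

```bash
python3 look.py
```

```text
9.45 [ 464.8 -114.6   90.8] [ 0.4 -0.7  0.3]
scene [376.3 210.1] 940 [572.2 223.5] frame [32.9 66.1]
scene [275.6 200.3] 321 [464.6 -42.6] frame [-118.2 -178. ]
side [362.8 170.7] 78 [665.2 227.4] frame [125.2  54.2]
side [343.6 172.8] 247 [604.8 219.6] frame [64.4 56.8]
side [323.6 175.8] 249 [542.8 208.1] frame [ 1.2 55.9]
side [298.8 239.2] 244 [464.7 -44. ] frame [-118.3 -179.3]
```

C is at frame (64,57) and B at (1,56), both inside. Now A.

Call:
{"method": "move_arm", "body": {"commands": [[[0,0.4,-3],[0,0,0],0.32],[[0,0,-3],[0,0,0],0.32],[[0,0,-2],[0,0,0],0.32],[[0,0.8,0],[0,0,0],0.32],[[0,0.8,0],[0,0,0],0.32],[[0,0.8,0],[0,0,0],0.32],[[0,0.8,0],[0,0,0],0.32],[[0,0.8,0],[0,0,0],0.32],[[0,1.2,0],[0,0,0],0.32],[[0.1,1.3,0],[0,0,0],0.32]]}}

```text
t: 10.55
eef_pos: [468.3, -42.6, 10.7]
tcp_rot: [3.141, 0.0, 1.571]
ft_force: [1.1, -1.3, 0.8]
opening: 0.318
grip_force: 0.4
```

Call:
{"method": "move_arm", "body": {"commands": [[[0.1,1.3,0],[0,0,0],0.32],[[0.1,1.3,0],[0,0,0],0.32],[[0.1,1.3,0],[0,0,0],0.32],[[0.1,1.3,0],[0,0,0],0.32],[[0.1,1.3,0],[0,0,0],0.32],[[0.1,1.3,0],[0,0,0],0.32],[[0.1,1.3,0],[0,0,0],0.32],[[0.1,1.3,0],[0,0,0],0.32],[[0.1,1.3,0],[0,0,0],0.32],[[0.1,1.3,0],[0,0,0],0.32]]}}

```text
t: 11.55
eef_pos: [478.2, 87.5, 10.4]
tcp_rot: [3.142, 0.0, 1.571]
ft_force: [-0.6, -1.4, 0.7]
opening: 0.319
grip_force: 0.4
```

```bash
python3 look.py
```

```text
11.55 [478.2  87.5  10.4] [-0.6 -1.4  0.7]
scene [334.2 197.6] 119 [494.7 122.4] frame [-60.6 -20.4]
scene [366.8 203.2] 297 [539.2 206.2] frame [-2.6 54.6]
scene [383.3 223.2] 353 [624.7 226.3] frame [85.1 59.9]
side [343.9 172.6] 234 [605.9 220.6] frame [65.6 57.5]
side [303.1 196.3] 142 [478.8 118.8] frame [-76.9 -21.3]
```

Call:
{"method": "move_arm", "body": {"commands": [[[0.1,1.2,0],[0,0,0],0.32],[[0,1.2,0],[0,0,0],0.32],[[0,1.2,0],[0,0,0],0.32],[[0,1.2,0],[0,0,0],0.32],[[0,1.1,0],[0,0,0],0.32],[[0,0.8,0],[0,0,0],0.32],[[0,0.6,0],[0,0,0],0.32],[[0,0.3,0],[0,0,0],0.32],[[0,0,0],[0,0,0],0.32],[[0,-0.8,0],[0,0,0],0.32]]}}

```text
t: 12.65
eef_pos: [479.2, 154.5, 10.4]
tcp_rot: [3.141, -0.0, 1.572]
ft_force: [0.3, -0.5, 0.6]
opening: 0.319
grip_force: 0.0
```

Call:
{"method": "move_arm", "body": {"commands": [[[0,-2,0],[0,0,0],0.32],[[0,-4,0],[0,0,0],0.32],[[0,-3,3],[0,0,0],0.32],[[0,-3,4],[0,0,0],0.32],[[0,-3,4],[0,0,0],0.32],[[0,-4,4],[0,0,0],0.32],[[0,-4,3],[0,0,0],0.32],[[0,-3,0],[0,0,0],0.32],[[0,0,0],[0,0,0],0.32],[[0,0,0],[0,0,0],0.32]]}}

```text
t: 13.65
eef_pos: [478.6, -101.8, 185.6]
tcp_rot: [-3.141, -0.0, 1.568]
ft_force: [0.3, -0.4, -0.0]
opening: 0.322
grip_force: 0.0
```

```bash
python3 look.py
python3 - <<'E'
from h import *
a=[]
for n in("scene","side"):
    im=read_camera(n);ci=camera_info(n)
    for k in("brown","pink"):
        for c,ar,w in blobs(masks(im)[k],ci):
            if 350<w[0]<800 and -300<w[1]<0: print(n,k,w)
    u=w2px(ci,[530,60,0]).astype(int);x,y=max(u[0]-130,0),max(u[1]-100,0);a.append(cv2.resize(im[y:y+200,x:x+260],(390,300),interpolation=2))
cv2.imwrite("pics/end.png",np.hstack(a))
E
```

```text
13.65 [ 478.6 -101.8  185.6] [ 0.3 -0.4 -0. ]
scene [372.2 206.7] 1170 [556.5 216.5] frame [16.2 61.9]
side [362.9 171. ] 79 [665.3 225.9] frame [125.   52.7]
side [326.9 176.8] 66 [552.7 202.9] frame [10.1 49.1]
side [303.  178.4] 63 [479.9 198.6] frame [-62.3  57.2]
scene brown [370.4 -78.5]
scene brown [ 539.9 -270. ]
scene pink [ 469.1 -172.4]
side brown [374.4 -78.7]
side brown [ 546.7 -268.6]
side pink [ 471.9 -172.5]
```

View pics/end.png

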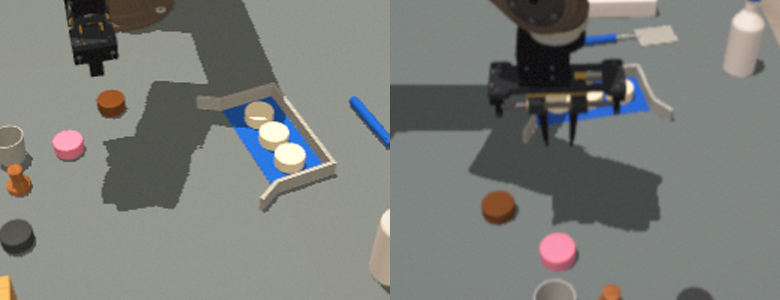

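All three white rounds lie flat in a row, well inside the frame. Brown, pink and the stamp measure unmoved, the cup and ash round look where they were, and the arm is clear. Handing in.

```bash
python3 -c "
from cell import env
print(env.job_done())"
```

```text
the job is handed in; nothing more can be done
None
```

All three white rounds were slid into the frame (about 56 mm inside the mouth, at x of roughly -62, 1 and 64 mm) and the job was handed in at about 14 s; no verdict was returned.

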